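# Hang the lift-off door on the imaging chamber

### The arm

A 6-joint arm with a two-finger parallel gripper is mounted at the origin on the work surface. World frame = base frame: x ahead of the robot, y to its left, z up, the work surface at z = 0. Lengths are in m, angles in degrees, forces in N, time in s.
With the tool pointing down it reaches from about 0.325 to 0.775 m from the base axis. Payload 5.5 kg.
Tool frame: the origin (TCP) lies at the centre of the arm's flange, where the gripper is bolted on; the fingertips stand 182 mm ahead of it and the grasp point (between the pads) lies 163 mm ahead of it; z points along the fingers, y is the direction in which the jaws open and shut (so a half turn about z gives the same grasp; the last joint's range is limited). The gripper opens to 88 mm and grips with 3 to 60 N. Pads are 20 mm wide; open, the fingers measure 115 mm over their backs; the gripper's body (75 mm by 178 mm) begins 61 mm behind the grasp point.
Start: joints at [-79.051, 5.22, 70.514, -0, 104.267, -3.249], TCP at [0.147, -0.582, 0.405] pointing down, gripper open.
Joint ranges: [-164.24, 164.24], [-49.07, 125.15], [9.68, 141.18], [-86.29, 266.29], [3.28, 154.24], [-151.56, 151.56]. Speed limits (degrees/s): [147.25, 147.25, 172.46, 180, 180, 180].

### API

Orientations are given as [roll, pitch, yaw] about the fixed x, y, z axes, in that order (R = Rz(yaw) Ry(pitch) Rx(roll)).
In Python, from station import r gives the robot as it stands. The module is installed in compiled form; this text tells all that it offers. Calls block until the motion is done:
- r.reach(position, orientation): joint-space move of the TCP to a pose.
- r.servo_line(position, rotation=None, speed=0.15): straight line of the TCP; rotation=None keeps the orientation; speed is the mean speed in m/s.
- r.move_joints(angles): joint-space move.
- r.let_go() and r.grab(squeeze=None): open the fingers fully, or close them until they stop; squeeze is the grip in N (None keeps the last).
- r.wait(seconds).
- r.inverse_kinematics(position, orientation): joint angles nearest the present ones, or None.
- r.sense(): the state.
- r.snapshot(name): name is "side" or "top" or "wrist"; returns a dict with "frame" (480x640x3 uint8, red, green, blue), "fx", "fy", "cx", "cy" (pixels), "R" (3x3) and "t" (3): a world point X has camera coordinates R X + t. Camera axes: x right, y down, z forward; pixel columns grow to the right and rows downward; lengths in m; the calibration is good to about 2 mm. A picture is of the moment at which its call begins. There is no depth.
A pose or a line that the arm cannot do raises r.IKError and nothing moves.
- r.hand_in(): hands the job in, once; it reports no verdict.
The state is a dict: "clock": time; "joints": joint angles; "joint_vel": joint speeds; "joint_torque": joint torques, N m; "tcp_pos": TCP position; "orientation": TCP orientation; "contact_force": force on the tool from outside, world axes, zero at the start; "torque": the same for the moment, N m; "opening": finger opening in m.
Only numpy, scipy, OpenCV 4.12 (cv2) and the standard library are available. Lean on these libraries where they do the work, as an engineer would, in place of code of your own. Each camera call takes 0.05 s, during which the arm holds its last target.

### The job

Take the loose door out of its grey cradle and hang it on the sloping front of the imaging chamber: lower its two hinge knuckles onto both hinge pins together, fully home on the lugs, and leave it hanging there shut and released. The hinge plate can sit a few millimetres to either side, so feel for the pins and do not force the door; leave everything else on the bench where it is.

Things in the scene. Friction and masses are not known exactly. Their poses are not given: they have to be found in the camera images.
- housing: Imaging chamber, white, fixed, 180 mm wide (y), 180 deep, flat roof 150 mm up. Origin: centre of underside, z up. Its front, with a black-framed opening, faces its +x (away from the robot, within 17 deg) and leans back 30 deg: in its frame up-slope is (-0.5,0,0.866), out of the face is (0.866,0,0.5). A hinge plate with two lugs and pins is on the +y side of the opening.
- seat_low (a point): Nominal point on the lower pin's axis at the top of its lug, where the lower knuckle's underside comes to rest; axes as housing. Steel pin, 8 mm thick, standing 16 mm up the slope from the lug, its last 3 mm tapered to a 5 mm tip. Lug 14 mm wide, 14 mm high along the slope. The true pins are up to 5.5 mm off this along the housing's y: see seat_high.
- seat_high (a point): The same for the upper pin, 80 mm further up the slope on the same line. Both pins are on one plate clamped in slots: it stays put under normal forces, but both stand together anywhere up to 5.5 mm to either side (housing's +y or -y) of these nominal points, which no reading shows. A knuckle that misses stops on the pin's tip, 16 mm above its seat: lift, shift along y, retry.
- cradle: Fixed grey stand, base 110 (x) x 130 (y) x 10 mm, with two upright rails, each 8 mm thick, 96 mm long along y, up to 44 mm above the bench. Between them an 8 mm wide slot along y (slot floor 10 mm above the bench) in which the door stands at the start. Origin: centre of its underside; z up.
- door: Loose door, 0.2 to 0.35 kg: panel 6 mm thick (x), 110 wide (y), 140 high (z), grip tab on top, two knuckles on arms past its +y edge. Origin: middle of its lower edge; +x is its outer face. Starts upright in the cradle (lean under 4 deg, axes about as the cradle's). Hung: x out of the face, y as the housing's y, z up-slope, 3 mm clear of the frame; let go, it falls shut on it.
- door_grip (a point): Centre of the door's aluminium grip tab: 10 mm thick (x), 40 wide (y), from 140 to 200 mm up the door; this point is at (0,35,170) mm in the door's frame, axes as door. To be pinched across its thickness with the fingers pointing down the door. With the door hung, the tab stands clear above the housing's roof edge.
- knuckle_low (a point): Centre of the lower end of the lower knuckle: steel tube along the door's z, 18 mm outside, 10 mm hole right through, 20 mm long; at (0,75,20) mm in the door's frame, axes as door. Bring the door in from the front with the knuckles 18 to 40 mm up-slope of their seats, then lower along the slope: from further up, this knuckle would strike the upper lug.
- knuckle_high (a point): Centre of the lower end of the upper knuckle, the same tube, at (0,75,100) mm in the door's frame.
- reagent_bottle: Bystander, not to be disturbed: brown bottle, 44 mm across, 85 mm tall, between the chamber and the cradle. Origin: centre of its underside.
- jar: Bystander, not to be disturbed: small glass jar, 40 mm across, 50 mm tall, between the chamber and the cradle. Origin: centre of its underside.
- tube_rack: Bystander, not to be disturbed: white tube rack, 60 x 150 mm, 70 mm tall with its tubes, at the far side. Origin: centre of its underside.
- tip_box: Bystander, not to be disturbed: pipette tip box, 85 x 120 mm, 65 mm tall, at the far side. Origin: centre of its underside.
- beaker: Bystander, not to be disturbed: glass beaker, 66 mm across, 85 mm tall, to the left. Origin: centre of its underside.
- screwdriver: Bystander, not to be disturbed: screwdriver 160 mm long lying on the bench, to the right. Origin: centre of its underside.
- dish_tray: Bystander, not to be disturbed: low white tray, 100 x 140 mm, 30 mm tall, at the far side. Origin: centre of its underside.

How it is judged:
By the outcome, as a careful person would: the job done as asked, in the order asked, and still so for the second after the job is handed in, with the robot touching nothing.
It also fails if it takes over 46 s, if anything falls off the work surface, if the arm or the gripper's body presses on something with over 40 N, if the wrist force passes 120 N, or if a joint passes its speed limit or range.

## Working session

There is one attempt and no reset: what is moved stays moved. The work goes in short steps, each a Python script; the robot and the scene stay as the last script left them, time stands still between calls to the robot, and variables do not carry over. Pictures are saved under pics/ and viewed, and the job is handed in when it is done.

```bash
mkdir -p pics
python3 - <<'E'
from station import r
import cv2,pickle
s=r.sense();print(s)
d={}
for n in("side","top","wrist"):
    p=r.snapshot(n);d[n]=p
    cv2.imwrite(f"pics/{n}0.png",p["frame"][:,:,::-1])
    print(n,p["fx"],p["cx"],p["cy"],p["R"],p["t"], -p["R"].T@p["t"])
pickle.dump(d,open("s0.pkl","wb"))
print(r.sense()["clock"])
E
```

```text
{'clock': 0.0, 'joints': array([-7.90512286e+01,  5.26380961e+00,  7.05807141e+01,  1.19830522e-04,
        1.04267207e+02, -3.25043011e+00]), 'joint_vel': array([ 0.02437303,  0.00834387,  0.12327203,  0.00866119,  0.0573245 ,
       -0.0288034 ]), 'joint_torque': array([ 7.21850320e-04, -4.46444356e+01, -4.06453800e+01,  6.99106394e-02,
        2.91911932e-02, -1.24319408e-04]), 'tcp_pos': array([ 0.14716838, -0.58173258,  0.4035107 ]), 'orientation': array([-1.79888455e+02, -6.45117262e-03,  1.41992246e+01]), 'contact_force': array([ 0.04770817,  0.13127339, -0.22539067]), 'torque': array([ 0.02518036, -0.0268848 , -0.02695755]), 'opening': 0.08770541255433603}
side 443.89722295683816 323.0141453135 233.89966897895863 [[-0.79001773 -0.61304284 -0.00710381]
 [-0.31112171  0.41086751 -0.85696626]
 [ 0.52827575 -0.67480839 -0.51532355]] [0.48529997 0.29971713 0.83366739] [0.03623782 0.73693139 0.68990339]
top 506.0169470144365 312.97977932809255 242.36308132266979 [[ 0.01278634 -0.99981384  0.01444944]
 [-0.9905091  -0.01464244 -0.136665  ]
 [ 0.13685114 -0.01256485 -0.99051193]] [0.00161806 0.62541072 1.22766627] [0.4514468  0.02620075 1.30146646]
wrist 341.92043683334396 319.1876741224469 244.4201121771061 [[ 0.24544967 -0.96940722 -0.00202433]
 [-0.92732578 -0.2354024   0.29095121]
 [-0.28252674 -0.06953666 -0.95673575]] [-0.59927144 -0.03587515  0.39114015] [ 0.22433058 -0.56218458  0.38344256]
0.15
```

View pics/top0.png

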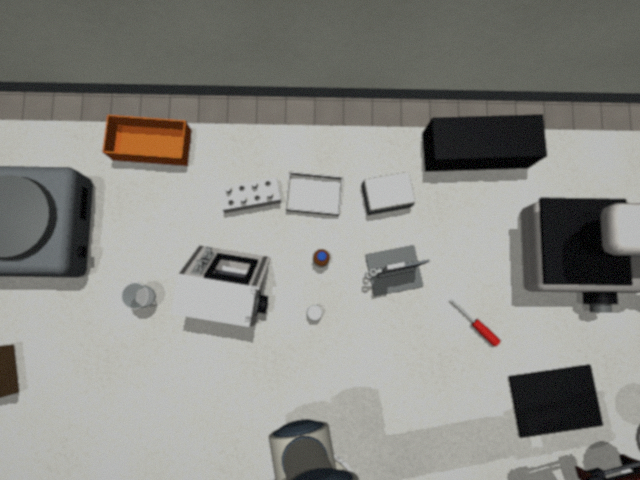

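View pics/side0.png

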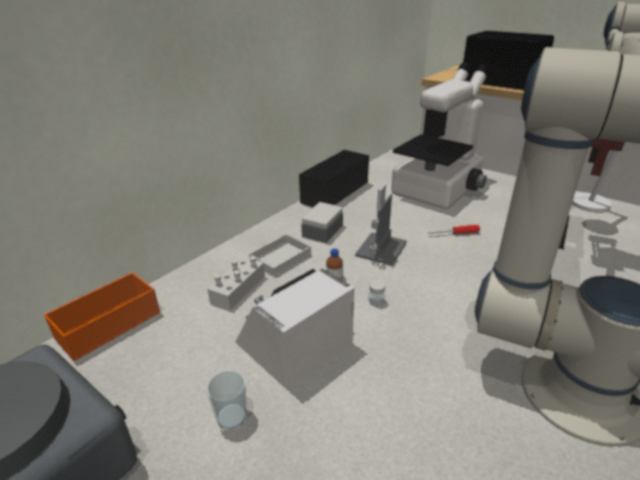

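View pics/wrist0.png

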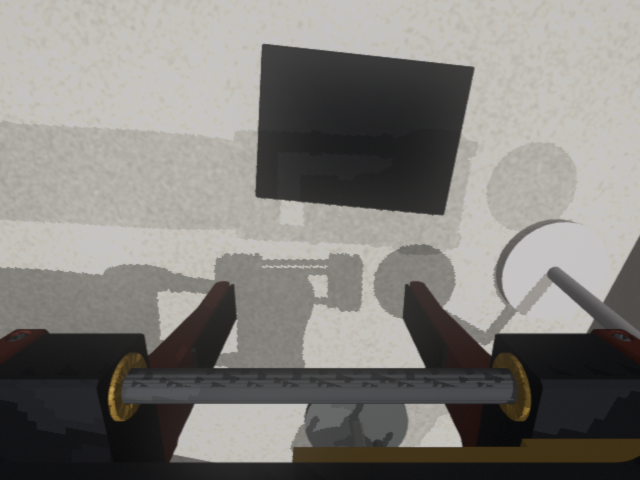

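Run:
```python
import cv2
t=cv2.imread("pics/top0.png");s=cv2.imread("pics/side0.png")
a=cv2.resize(t[235:335,170:280],None,fx=5,fy=5,interpolation=cv2.INTER_CUBIC)
b=cv2.resize(t[235:335,350:450],None,fx=5,fy=5,interpolation=cv2.INTER_CUBIC)
cv2.imwrite("pics/c1.png",a[:, :]);cv2.imwrite("pics/c2.png",b)
cv2.imwrite("pics/c3.png",cv2.resize(s[170:290,330:430],None,fx=5,fy=5,interpolation=cv2.INTER_CUBIC))
```

```text
(no output)
```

View pics/c1.png

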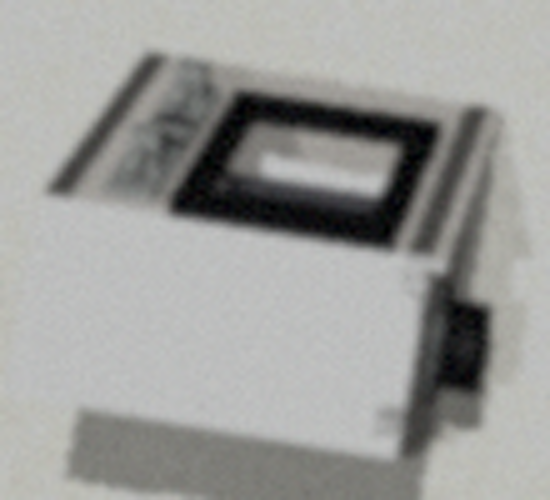

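View pics/c2.png

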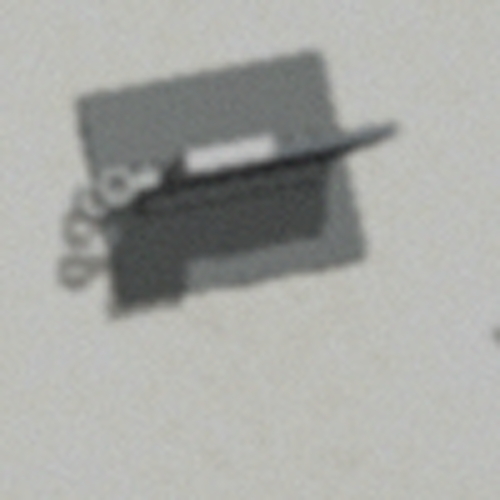

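View pics/c3.png

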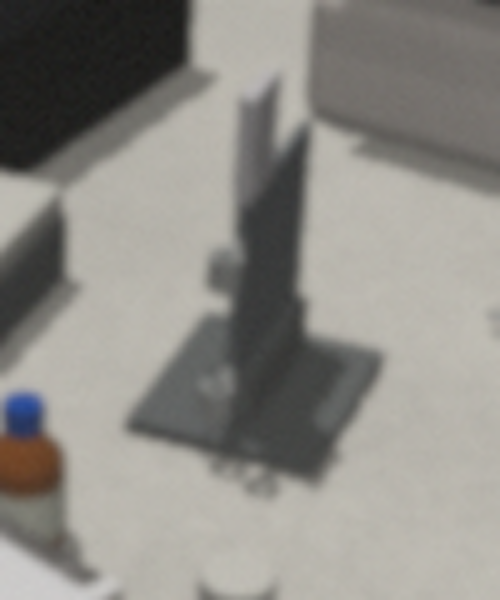

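```bash
cat > h.py <<'E'
import numpy as np,cv2,pickle
from scipy.spatial.transform import Rotation as Ro
def ray(p,u,v):
    d=np.array([(u-p["cx"])/p["fx"],(v-p["cy"])/p["fy"],1.]);d=p["R"].T@d
    return -p["R"].T@p["t"],d/np.linalg.norm(d)
def onplane(p,u,v,n=(0,0,1),c=0.):
    o,d=ray(p,u,v);n=np.array(n,float);return o+d*((c-n@o)/(n@d))
def proj(p,X):
    c=np.atleast_2d(X)@p["R"].T+p["t"];return np.c_[p["fx"]*c[:,0]/c[:,2]+p["cx"],p["fy"]*c[:,1]/c[:,2]+p["cy"]]
def tri(obs):
    A=np.zeros((3,3));b=np.zeros(3)
    for p,(u,v) in obs:
        o,d=ray(p,u,v);P=np.eye(3)-np.outer(d,d);A+=P;b+=P@o
    X=np.linalg.solve(A,b)
    return X,[np.linalg.norm((np.eye(3)-np.outer(d,d))@(X-o)) for p,(u,v) in obs for o,d in [ray(p,u,v)]]
def RPY(o): return Ro.from_euler("xyz",o,degrees=True).as_matrix()
def rpy(R): return Ro.from_matrix(R).as_euler("xyz",degrees=True)
E
python3 - <<'E'
from h import *
d=pickle.load(open("s0.pkl","rb"));t=d["top"];s=d["side"]
f=lambda x,y,a,b:(a+(x+.5)/5-.5,b+(y+.5)/5-.5)
print("cradle base")
for q in[(78,97),(320,50),(365,262),(112,318)]: print(onplane(t,*f(*q,350,235),c=.01).round(4))
print("tab top ends")
for q in[(186,155),(272,143)]: print(onplane(t,*f(*q,350,235),c=.21).round(4))
print("roof corners")
for q in[(50,192),(445,268),(405,455),(12,400)]: print(onplane(t,*f(*q,170,235),c=.15).round(4))
print("bottle,jar",onplane(t,321,257,c=.085),onplane(t,315,313,c=.05),"beaker",onplane(t,147,295,c=.04))
w=d["wrist"]
# cam in tool
Rt=RPY([-179.888455,-.00645,14.199]);tcp=np.array([.14716838,-.58173258,.4035107])
print("cam R in tool",(w["R"]@Rt).round(4).tolist(),"pos",(Rt.T@(-w["R"].T@w["t"]-tcp)).round(4))
E
```

```text
cradle base
[ 0.6016 -0.1249  0.01  ]
[ 0.6279 -0.2501  0.01  ]
[ 0.519  -0.2716  0.01  ]
[ 0.4888 -0.1421  0.01  ]
tab top ends
[ 0.5537 -0.1484  0.21  ]
[ 0.5595 -0.1858  0.21  ]
roof corners
[0.5359 0.3134 0.15  ]
[0.5039 0.1334 0.15  ]
[0.4201 0.1491 0.15  ]
[0.4422 0.3259 0.15  ]
bottle,jar [ 0.58407939 -0.00907961  0.085     ] [0.4497523  0.00314262 0.05      ] beaker [0.48846384 0.41841533 0.04      ]
cam R in tool [[0.0002, 1.0, 0.0001], [-0.9567, 0.0002, -0.2911], [-0.2911, -0.0, 0.9567]] pos [0.0796 0.     0.0201]
```

Run:
```python
from station import r
from h import *
yaw=102.4
R=RPY([180,0,yaw]);g=np.array([.5555,-.1665,.175])
tcp=g-R[:,2]*(.163+.09)
r.reach(list(tcp),[180,0,yaw])
p=r.snapshot("wrist");pickle.dump(p,open("w1.pkl","wb"));cv2.imwrite("pics/w1.png",p["frame"][:,:,::-1])
s=r.sense();print(s["clock"],s["tcp_pos"],s["orientation"],s["joints"])
for tilt in(0,15,25,35):
  for yw in (0,):
    Rh=RPY([0,0,yw])@RPY([180,0,0])@RPY([0,0,0])
    Rh=RPY([0,tilt,yw])@RPY([180,0,0])
    cz=Rh@np.array([-.2911,0,.9567]); T=np.array([.563,.217,.09]); 
    for D in(.28,.33):
      cam=T-D*cz; tc=cam-Rh@np.array([.0796,0,.0201])
      print(tilt,D,cam.round(3),tc.round(3),r.inverse_kinematics(list(tc),list(rpy(Rh))))
```

```text
2.2917 [ 0.55524822 -0.16744595  0.42790525] [-1.79986707e+02  7.35170673e-03  1.02296837e+02] [-2.01388079e+01  2.45503573e+00  7.10369957e+01 -1.39082209e-02
  1.06515244e+02 -3.24395968e+01]
0 0.28 [0.645 0.217 0.358] [0.565 0.217 0.378] [ 1.77926370e+01  5.79498350e+00  7.26006706e+01 -2.54444375e-14
  1.01604346e+02  1.07792637e+02]
0 0.33 [0.659 0.217 0.406] [0.579 0.217 0.426] [ 1.73802542e+01  8.48996621e+00  6.48344465e+01 -2.54444375e-14
  1.06675587e+02  1.07380254e+02]
15 0.28 [0.711 0.217 0.328] [0.639 0.217 0.368] [ 14.91297319  23.66122856  53.37767762   4.30304814 117.41139937
 106.41034204]
15 0.33 [0.738 0.217 0.37 ] [0.666 0.217 0.41 ] [ 14.3868171   29.05808099  42.08109372   4.41441435 123.33249846
 106.34502691]
25 0.28 [0.75  0.217 0.298] [0.686 0.217 0.35 ] [ 13.51818598  36.54661538  39.02504681   7.26115458 128.59222861
 106.83619776]
25 0.33 [0.783 0.217 0.336] [0.72  0.217 0.387] [ 12.97204244  45.35855943  22.57236016   7.88297602 136.23478703
 107.50251391]
35 0.28 [0.783 0.217 0.263] [0.73  0.217 0.325] [ 12.44203273  51.30209497  21.58547722  11.3065902  140.92694638
 109.06773722]
35 0.33 [0.823 0.217 0.294] [0.769 0.217 0.356] None
```

View pics/w1.png

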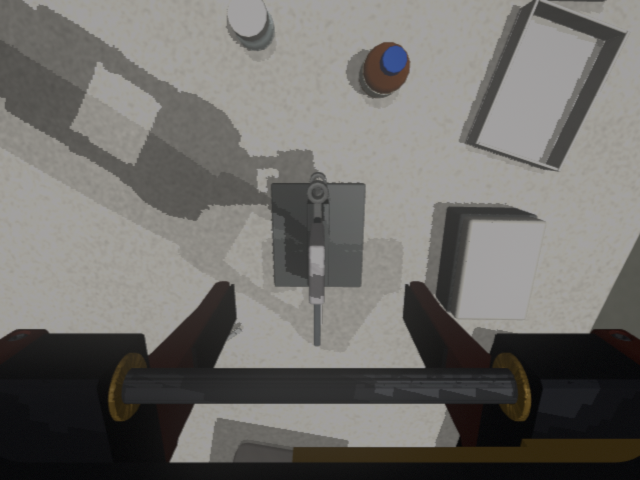

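Run:
```python
import cv2
t=cv2.imread("pics/w1.png")
cv2.imwrite("pics/w1z.png",cv2.resize(t[165:355,255:385],None,fx=4,fy=4,interpolation=cv2.INTER_NEAREST)[:600])
cv2.imwrite("pics/w1zb.png",cv2.resize(t[235:355,255:385],None,fx=5,fy=5,interpolation=cv2.INTER_NEAREST)[:600])
```

```text
(no output)
```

View pics/w1z.png

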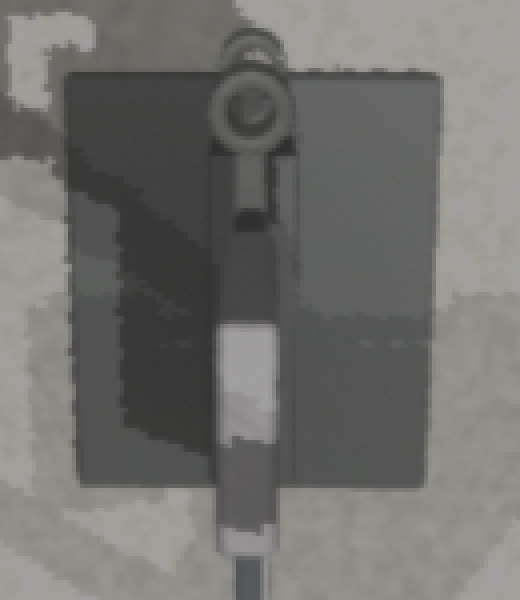

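View pics/w1zb.png

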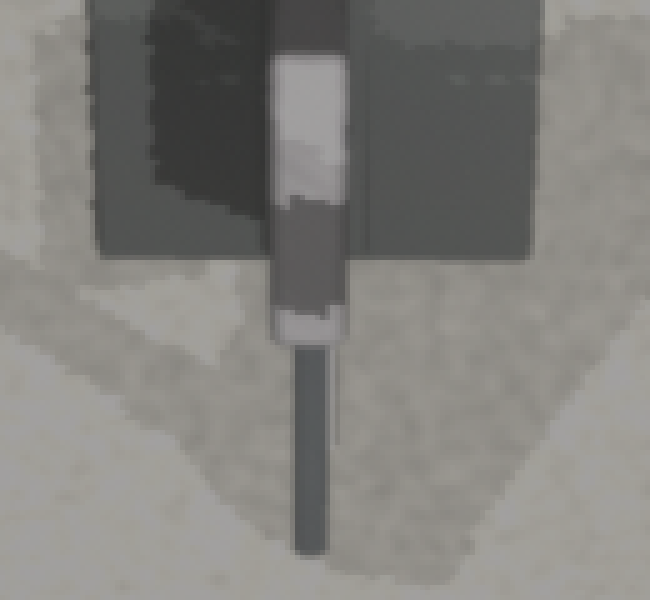

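Run:
```python
from h import *
p=pickle.load(open("w1.pkl","rb"))
a=onplane(p,316.4,245.2,c=.21);b=onplane(p,316.3,302.8,c=.21);k=onplane(p,317.1,192.1,c=.13)
print("tab",a,b,(a+b)/2,np.linalg.norm(a-b),"yaw",np.degrees(np.arctan2(-(a-b)[0],(a-b)[1])))
print("knuckle",k)
c=[onplane(p,*q,c=.01) for q in[(271.2,182.7),(364.7,182.7),(361.7,286.2),(274.2,286.2)]];print(np.array(c))
y=(c[0]-c[3]+c[1]-c[2]);yaw=np.degrees(np.arctan2(-y[0],y[1]));C=np.mean(c,0);print(yaw,C)
Y=np.array([-np.sin(np.radians(yaw)),np.cos(np.radians(yaw)),0]);X=np.cross(Y,[0,0,1])
m=(a+b)/2
print("door tab rel cradle x,y:",(m-C)@X,(m-C)@Y,"knuckle",(k-C)@X,(k-C)@Y)
print("knuckle-tab along Y",(k-m)@Y,(k-m)@X)
# top view check
```

```text
tab [ 0.54889431 -0.14882835  0.21      ] [ 0.55693478 -0.18638827  0.21      ] [ 0.55291455 -0.16760831  0.21      ] 0.03841089324600471 yaw 12.082959078452026
knuckle [ 0.54451044 -0.12879358  0.13      ]
[[ 0.49352036 -0.14660893  0.01      ]
 [ 0.59879943 -0.12362687  0.01      ]
 [ 0.62762023 -0.24988552  0.01      ]
 [ 0.51967029 -0.27345188  0.01      ]]
12.25367169903444 [ 0.55990258 -0.1983933   0.01      ]
door tab rel cradle x,y: -0.00029500759370018956 0.031566779660087224 knuckle -0.00026960425255186826 0.07128089670392211
knuckle-tab along Y 0.03971411704383488 2.5403341148321327e-05
```

Run:
```python
from station import r
from h import *
def view(tilt,yw,T,D,name,roll=0):
    Rh=RPY([0,tilt,0]);Rh=RPY([0,0,yw])@RPY([roll,0,0])@RPY([0,tilt,0])@RPY([180,0,0])
    cz=Rh@np.array([-.2911,0,.9567]);cam=np.array(T)-D*cz;tc=cam-Rh@np.array([.0796,0,.0201])
    r.reach(list(tc),list(rpy(Rh)))
    p=r.snapshot("wrist");pickle.dump(p,open(name+".pkl","wb"));cv2.imwrite("pics/"+name+".png",p["frame"][:,:,::-1])
    s=r.sense();print(s["clock"],s["tcp_pos"],s["contact_force"])
view(20,-9,[.563,.225,.09],.32,"w2")
view(5,-9,[.563,.225,.09],.30,"w3",roll=-12)
```

```text
4.5417 [0.68585875 0.2049515  0.39224057] [ 0.22935209 -0.13167693 -0.43384771]
4.975 [0.60628128 0.28264047 0.38952292] [-0.02099944  0.11731123  0.45025367]
```

View pics/w2.png

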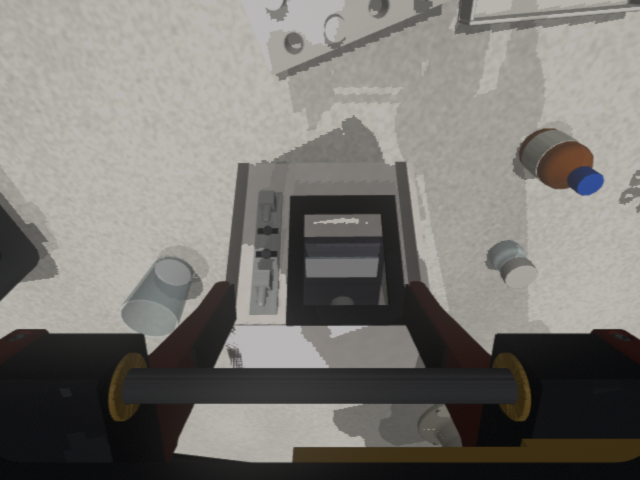

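View pics/w3.png

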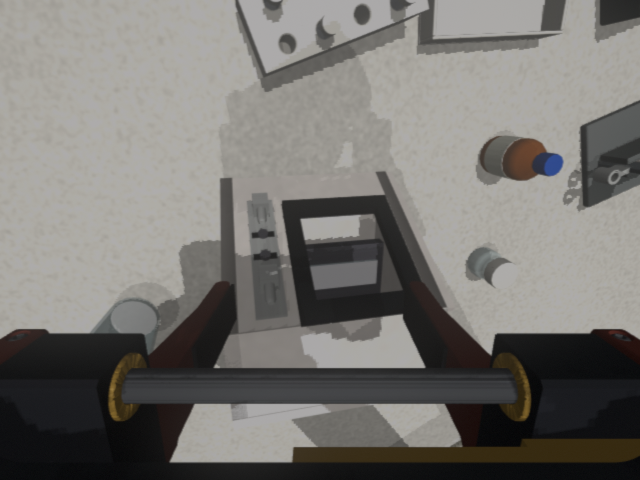

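Run:
```python
import cv2
for n,(r0,r1,c0,c1) in {"w2":(155,335,225,325),"w3":(165,340,215,320)}.items():
    t=cv2.imread(f"pics/{n}.png")[r0:r1,c0:c1]
    t=cv2.convertScaleAbs(t,alpha=1.3,beta=10)
    h=t.shape[0]//2
    cv2.imwrite(f"pics/{n}a.png",cv2.resize(t[:h+5],None,fx=6,fy=6,interpolation=cv2.INTER_CUBIC))
    cv2.imwrite(f"pics/{n}b.png",cv2.resize(t[h-5:],None,fx=6,fy=6,interpolation=cv2.INTER_CUBIC))
    print(n,h)
```

```text
w2 90
w3 87
```

View pics/w2a.png

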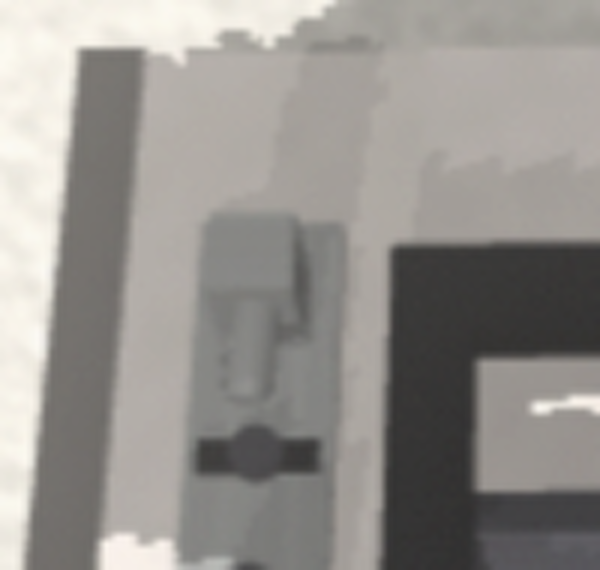

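View pics/w2b.png

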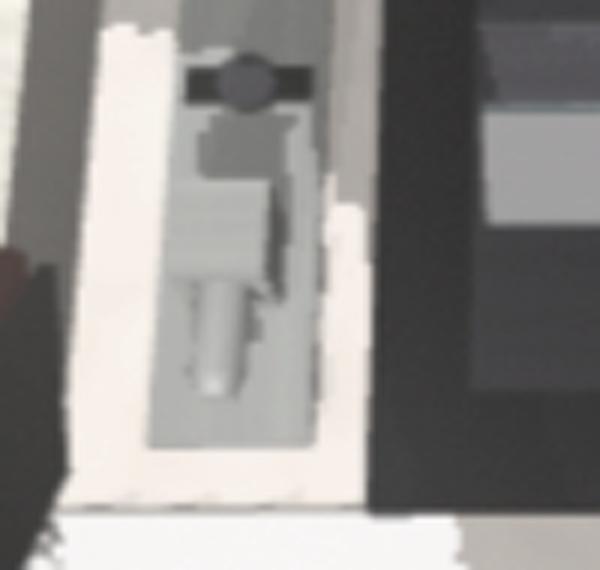

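View pics/w3a.png

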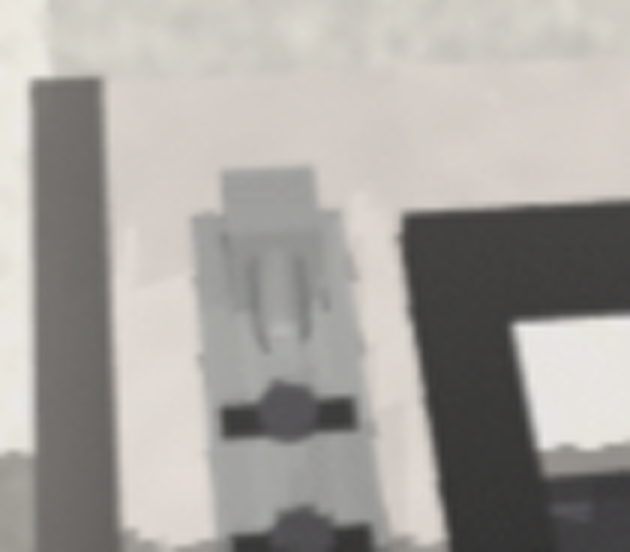

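View pics/w3b.png

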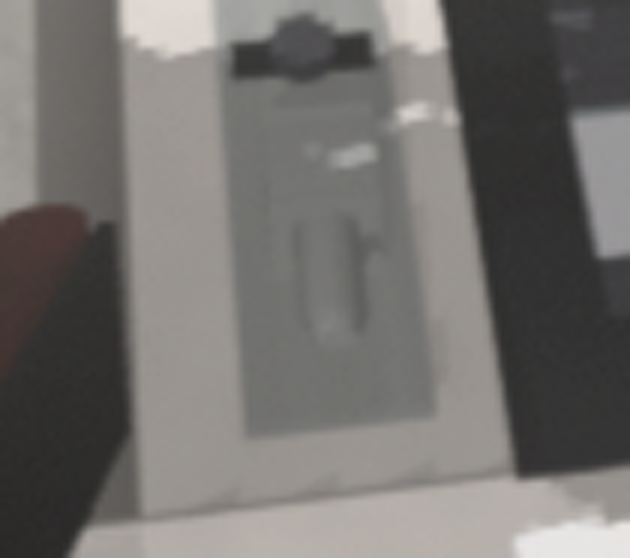

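Run:
```python
from h import *
t0=pickle.load(open("s0.pkl","rb"))["top"]
a=pickle.load(open("w2.pkl","rb"));b=pickle.load(open("w3.pkl","rb"))
pl=[(a,(265.9,221.1)),(b,(262.2,222.3))];pu=[(a,(260.5,305.3)),(b,(270.2,304.0))]
L,e1=tri(pl);U,e2=tri(pu)
print("L",L,e1,"U",U,e2);d=U-L;print(np.linalg.norm(d),d/np.linalg.norm(d),"tilt",np.degrees(np.arctan2(np.hypot(d[0],d[1]),d[2])),"yaw",np.degrees(np.arctan2(-d[1],-d[0])))
q=[onplane(a,*x,c=0) for x in[(238,163),(405,163)]];print("bottom z0",q,np.linalg.norm(q[0]-q[1]))
q=[onplane(a,*x,c=.15) for x in[(236.3,325),(286,325.3)]];print("roof edge w2",q,np.degrees(np.arctan2((q[0]-q[1])[0],(q[0]-q[1])[1])))
q=[onplane(b,*x,c=.15) for x in[(215+145/6,247+516/6),(215+510/6,247+474/6)]];print("roof edge w3",q,np.degrees(np.arctan2((q[0]-q[1])[0],(q[0]-q[1])[1])))
for n in("w2","w3"):
    t=cv2.imread(f"pics/{n}.png")[150:345,210:470]
    cv2.imwrite(f"pics/{n}f.png",cv2.resize(cv2.convertScaleAbs(t,alpha=1.3,beta=10),None,fx=3,fy=3,interpolation=cv2.INTER_CUBIC))
```

```text
L [0.58764085 0.27090661 0.07604835] [np.float64(0.00022548156358023563), np.float64(0.00022548156358017448)] U [0.54665899 0.27755239 0.14365167] [np.float64(9.934361641148028e-05), np.float64(9.934361641153034e-05)]
0.07933402594691331 [-0.51657351  0.08376968  0.85213523] tilt 31.555326560547783 yaw -9.211135321469078
bottom z0 [array([0.61808864, 0.3038556 , 0.        ]), array([0.59006583, 0.12689893, 0.        ])] 0.17916177978948408
roof edge w2 [array([0.53247724, 0.30218383, 0.15      ]), array([0.52534046, 0.25954662, 0.15      ])] 9.502301731675004
roof edge w3 [array([0.53294269, 0.3036416 , 0.15      ]), array([0.5256776 , 0.25967203, 0.15      ])] 9.3822096200214
```

View pics/w2f.png

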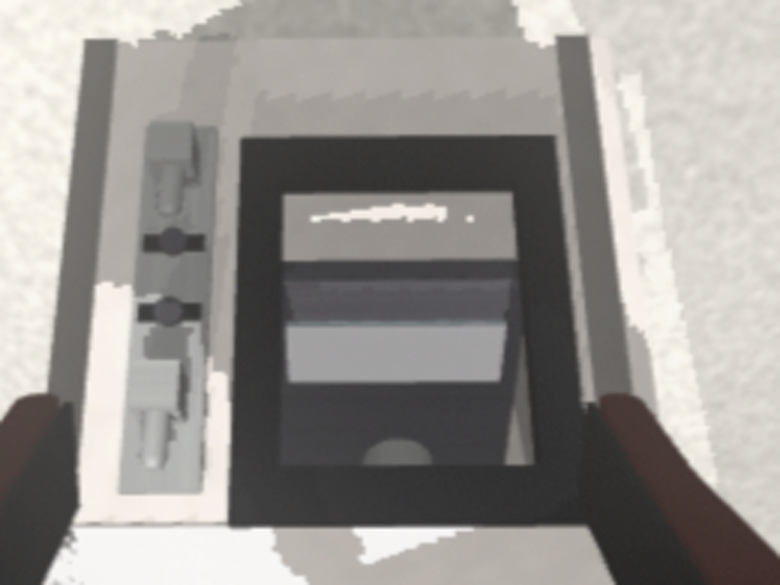

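View pics/w3f.png

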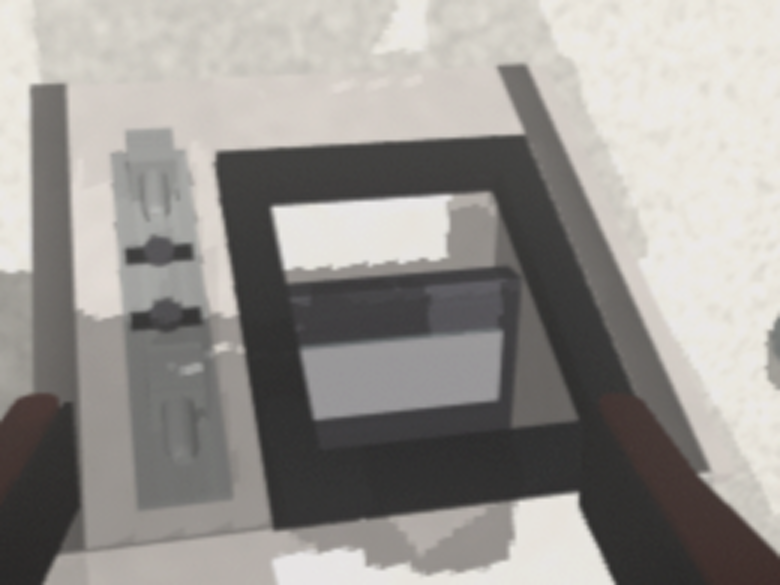

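```bash
cat >> h.py <<'E'
psi=-9.2
HX=np.array([np.cos(np.radians(psi)),np.sin(np.radians(psi)),0]);HY=np.array([-HX[1],HX[0],0]);HZ=np.array([0,0,1.])
UP=-.5*HX+np.sqrt(.75)*HZ; N=np.sqrt(.75)*HX+.5*HZ
RH=np.c_[HY,N,-UP]   # tool axes when hung
G=.183  # grasp height on door
E
python3 - <<'E'
from station import r
from h import *
a=pickle.load(open("w2.pkl","rb"))
print("rack",onplane(a,280,75,c=.05),"rack top view")
R=RPY([180,0,102.2]);g=np.array([.5529,-.1676,.01+G])
up=g-R[:,2]*.163+[0,0,.06]
r.reach(list(up),[180,0,102.2])
s=r.sense();print(s["clock"],s["tcp_pos"],s["orientation"])
r.servo_line(list(g-R[:,2]*.163),speed=.08)
s=r.sense();print(s["clock"],s["tcp_pos"],s["orientation"],s["contact_force"])
p=r.snapshot("wrist");cv2.imwrite("pics/w4.png",p["frame"][:,:,::-1])
E
```

```text
rack [0.70347631 0.23337207 0.05      ] rack top view
7.25 [ 0.55307369 -0.16771721  0.41584759] [-1.79988144e+02 -1.72737561e-02  1.02168159e+02]
8.15 [ 0.5529526  -0.16763292  0.35665112] [1.79949906e+02 3.01487659e-02 1.02199184e+02] [-0.31163841  0.67100238 -0.77349284]
```

View pics/w4.png

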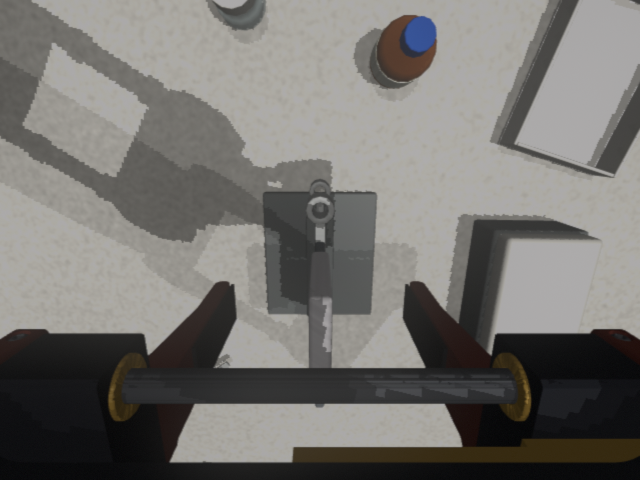

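Run:
```python
from station import r
from h import *
r.grab(45)
s=r.sense();print(s["clock"],s["tcp_pos"],s["contact_force"],s["torque"],s["opening"])
p0=s["tcp_pos"]
r.servo_line([p0[0],p0[1],p0[2]+.03],speed=.08)
r.wait(.1)
s=r.sense();print(s["clock"],s["tcp_pos"],s["contact_force"],s["torque"],s["opening"])
p=r.snapshot("wrist");cv2.imwrite("pics/w5.png",p["frame"][:,:,::-1]);pickle.dump(p,open("w5.pkl","wb"))
r.servo_line([p0[0],p0[1],p0[2]+.155],speed=.18)
s=r.sense();print(s["clock"],s["tcp_pos"],s["contact_force"],s["torque"],s["opening"])
```

```text
9.375 [ 0.55293247 -0.16758951  0.35601122] [-0.57323394  1.0108289   0.63396649] [-0.03479777 -0.21149427  0.04904965] 0.009762766296283969
10.0 [ 0.5528528  -0.1676102   0.38550337] [-0.08502818 -0.63025479 -3.07702048] [ 0.03115722 -0.11424517 -0.00962546] 0.010017668783780444
10.8917 [ 0.55316956 -0.16766725  0.50965961] [ 0.06926678  0.39059734 -3.50843813] [ 0.04276783 -0.06646365  0.02957653] 0.009783421665210635
```

View pics/w5.png

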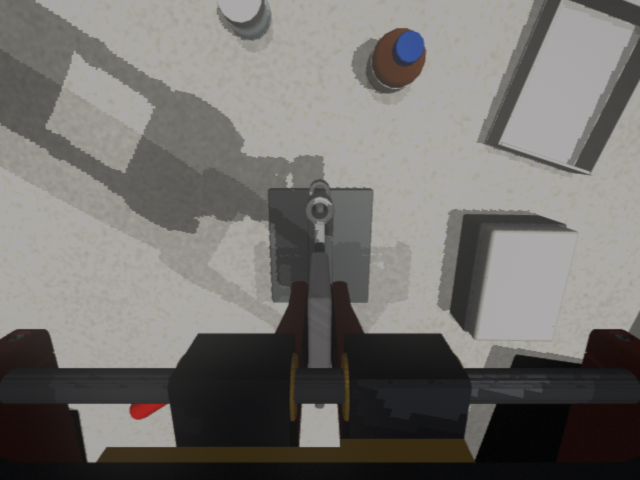

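Run:
```python
from h import *
t=cv2.imread("pics/w5.png")[170:270,280:360]
cv2.imwrite("pics/w5z.png",cv2.resize(cv2.convertScaleAbs(t,alpha=1.3,beta=10),None,fx=6,fy=6,interpolation=cv2.INTER_CUBIC))
p=pickle.load(open("w5.pkl","rb"))
R=RPY([180,0,102.2]);tcp=np.array([.55285,-.16761,.3855])
for q in[(.04,0,.226),(.04,0,.306),(.04,0,.246)]: print(proj(p,tcp+R@np.array(q)))
```

```text
[[320.39413921 209.36065946]]
[[320.13937531 190.90232111]]
[[320.31439322 203.58284517]]
```

View pics/w5z.png

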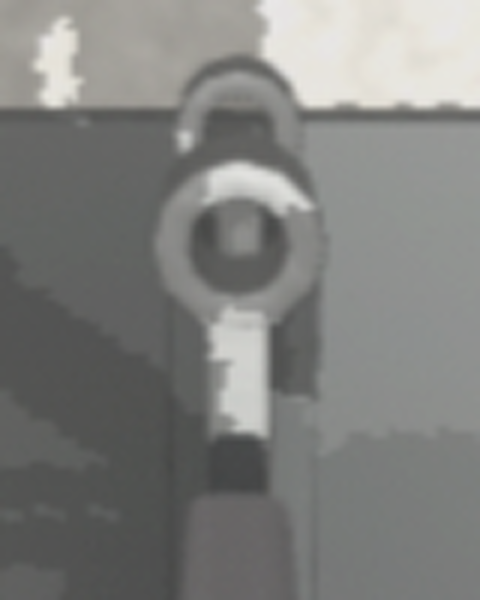

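```bash
cat >> h.py <<'E'
def tcp_for(ds,dn,dy,s0=.0629,n0=.0142,y0=.3614):
    return HX*.563+UP*(s0+ds)+N*(n0+dn)+HY*(y0+dy)-RH@np.array([.04,0,.163+G-.020])
OH=list(rpy(RH))
def snap(r,name,cam="wrist"):
    p=r.snapshot(cam);pickle.dump(p,open(name+".pkl","wb"));cv2.imwrite(f"pics/{name}.png",p["frame"][:,:,::-1]);return p
def st(r):
    s=r.sense();f=s["contact_force"];t=s["tcp_pos"]
    # position of knuckle-low relative to nominal seat, in slope axes
    R=RPY(s["orientation"]);k=t+R@np.array([.04,0,.163+G-.020])-(HX*.563+UP*.0629+N*.0142+HY*.3614)
    print(round(s["clock"],2),"ds,dn,dy mm",(1e3*np.array([k@UP,k@N,k@HY])).round(2),"F up,n,y",np.array([f@UP,f@N,f@HY]).round(2),"tq",s["torque"].round(2),"op",round(s["opening"],4));return s
E
python3 - <<'E'
from station import r
from h import *
A=tcp_for(.118,.07,0);B=tcp_for(.030,.07,0);print(A,B,OH)
for P in(A,B,tcp_for(.03,.0,0),tcp_for(0,0,0)): print(r.inverse_kinematics(list(P),OH))
r.servo_line(list(A),OH,speed=.2);st(r)
r.servo_line(list(B),speed=.15);st(r)
snap(r,"w6");snap(r,"s6","side")
E
```

```text
[0.42893517 0.25611594 0.48108828] [0.47236916 0.24908117 0.40487804] [np.float64(149.99999999999997), np.float64(1.2722218725854067e-14), np.float64(80.8)]
[ 33.44359214 -18.38073756  86.80969728 -19.80454424  88.6457698
  39.06236135]
[ 29.80554494 -15.12441594  91.95334082 -18.66185458  79.57259533
  38.54504604]
[ 34.95862454 -22.1309922  101.02924853 -20.76023476  79.32489775
  44.07904167]
[ 33.58784646 -20.44654802 102.37327059 -20.48844302  76.01450667
  43.87592512]
13.25 ds,dn,dy mm [117.98  70.28  -0.53] F up,n,y [-2.46 -0.92 -0.18] tq [ 0.17  0.59 -0.01] op 0.0098
13.98 ds,dn,dy mm [3.086e+01 7.091e+01 6.000e-02] F up,n,y [-2.34 -2.07 -0.17] tq [0.16 0.58 0.03] op 0.0097
```

View pics/w6.png

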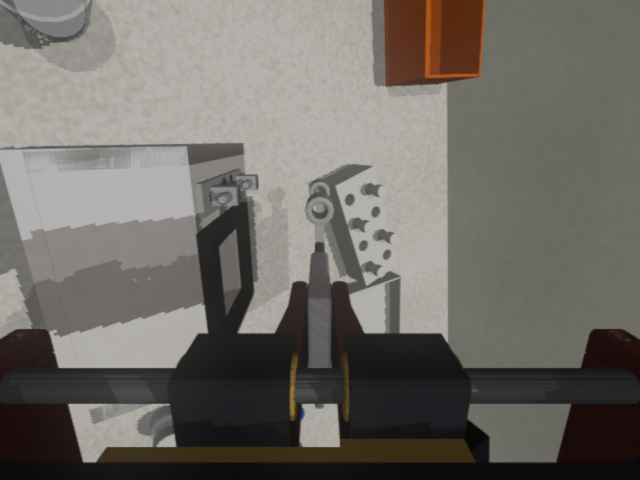

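View pics/s6.png

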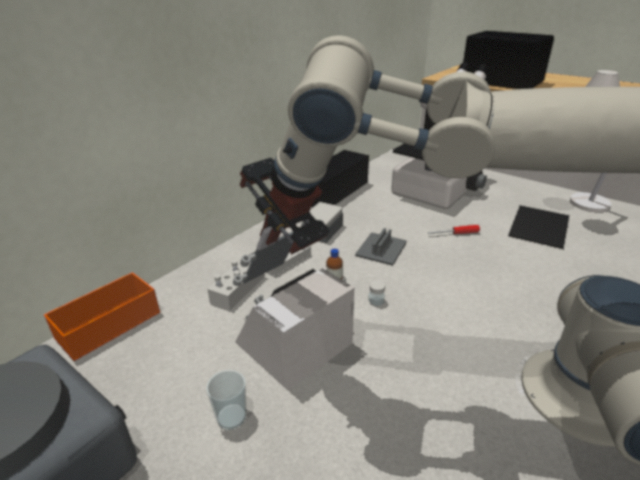

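Run:
```python
from station import r
from h import *
t=cv2.imread("pics/w6.png")[155:235,190:350]
cv2.imwrite("pics/w6z.png",cv2.resize(cv2.convertScaleAbs(t,alpha=1.2,beta=10),None,fx=5,fy=5,interpolation=cv2.INTER_CUBIC))
r.servo_line(list(tcp_for(.030,.024,0)),speed=.1);st(r)
snap(r,"w7")
t=cv2.imread("pics/w7.png")[155:255,250:350]
cv2.imwrite("pics/w7z.png",cv2.resize(cv2.convertScaleAbs(t,alpha=1.2,beta=10),None,fx=6,fy=6,interpolation=cv2.INTER_CUBIC))
```

```text
14.69 ds,dn,dy mm [30.67 24.73  0.38] F up,n,y [-2.49 -1.6   0.15] tq [0.12 0.52 0.01] op 0.0099
```

View pics/w6z.png

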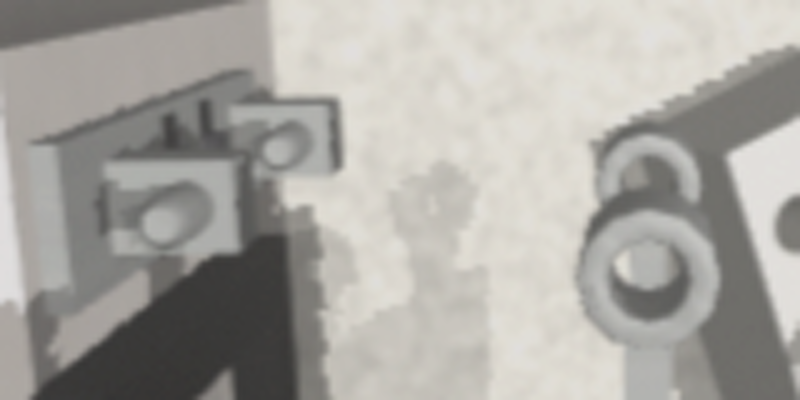

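View pics/w7z.png

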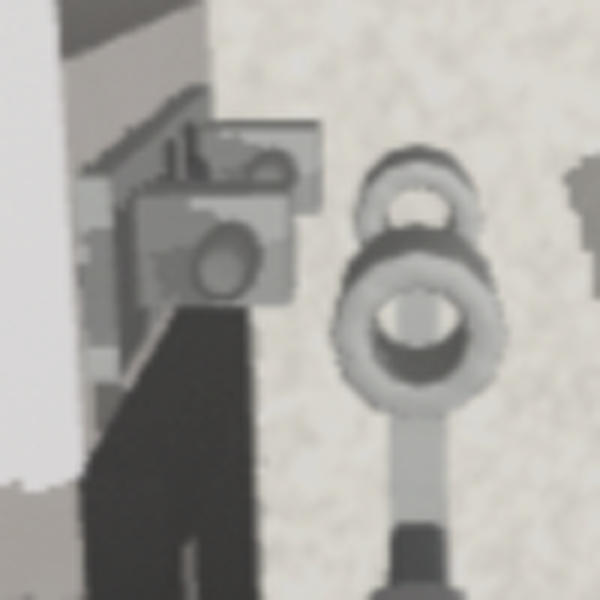

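Run:
```python
from h import *
Rc=np.array([[0.0002,1,0.0001],[-.9567,.0002,-.2911],[-.2911,0,.9567]]);pc=np.array([.0796,0,.0201])
def tool(p,u,v,z):
    d=Rc.T@np.array([(u-p["cx"])/p["fx"],(v-p["cy"])/p["fy"],1]);return (pc+d*((z-pc[2])/d[2]))*1e3
p6=pickle.load(open("w6.pkl","rb"));p7=pickle.load(open("w7.pkl","rb"))
print("w6 U",tool(p6,222,199.6,.2607),"L",tool(p6,245.6,184.6,.3407)," cmd dn 70.9 dy .06")
print("w7 U",tool(p7,285.9,199.9,.2607)," dn 24.7 dy .38")
f=lambda x,y:(250+x/6-.4,155+y/6-.4)
print("w7 knuckle high top",tool(p7,*f(420,333),.226),"low top",tool(p7,*f(418,205),.306))
```

```text
w6 U [ 39.5134682 -68.7500387 260.7      ] L [ 40.22044848 -68.48931062 340.7       ]  cmd dn 70.9 dy .06
w7 U [ 39.30991016 -23.55725378 260.7       ]  dn 24.7 dy .38
w7 knuckle high top [ 38.8611571    0.24765094 226.        ] low top [4.10520408e+01 5.65126704e-02 3.06000000e+02]
```

Run:
```python
from station import r
from h import *
r.servo_line(list(tcp_for(.028,.0008,-.0003)),speed=.06);r.wait(.2);st(r)
snap(r,"w8")
t=cv2.imread("pics/w8.png")[165:265,270:370]
cv2.imwrite("pics/w8z.png",cv2.resize(cv2.convertScaleAbs(t,alpha=1.2,beta=10),None,fx=6,fy=6,interpolation=cv2.INTER_CUBIC))
```

```text
15.48 ds,dn,dy mm [28.07  0.93 -0.26] F up,n,y [-2.59 -2.02  0.9 ] tq [ 0.15  0.52 -0.02] op 0.0098
```

View pics/w8z.png

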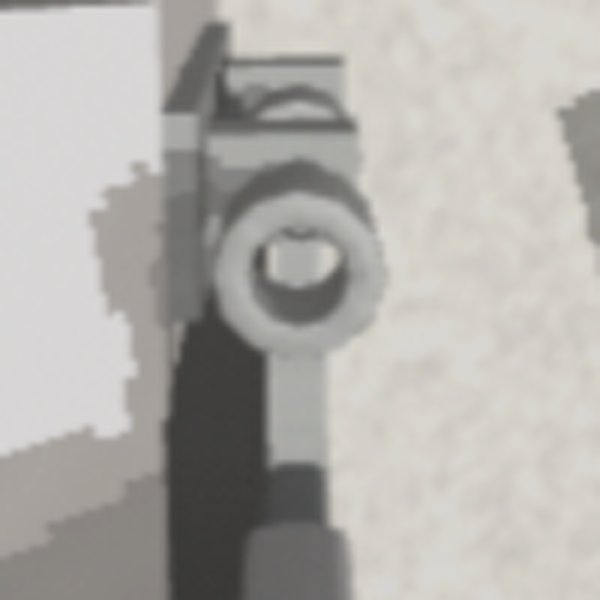

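```bash
cat >> h.py <<'E'
def lower(r,dn,dy,s_from,s_to,step=.002,lim=8,speed=.04,base=-2.5):
    s=s_from
    while s>s_to+1e-6:
        s=max(s-step,s_to);r.servo_line(list(tcp_for(s,dn,dy)),speed=speed)
        f=r.sense()["contact_force"];fu=f@UP-base
        if fu>lim or np.hypot(f@N+2,f@HY)>lim*1.5: print("contact at",s);break
    st(r);return s
E
python3 - <<'E'
from station import r
from h import *
r.servo_line(list(tcp_for(.0185,.0008,-.0003)),speed=.04);st(r)
lower(r,.0008,-.0003,.0185,.010)
snap(r,"w9")
t=cv2.imread("pics/w9.png")[165:265,270:370]
cv2.imwrite("pics/w9z.png",cv2.resize(cv2.convertScaleAbs(t,alpha=1.2,beta=10),None,fx=6,fy=6,interpolation=cv2.INTER_CUBIC))
E
```

```text
15.93 ds,dn,dy mm [17.8   0.29 -0.67] F up,n,y [-3.   -2.13 -0.08] tq [0.16 0.51 0.  ] op 0.0099
17.18 ds,dn,dy mm [10.2   1.03  0.03] F up,n,y [-2.02 -0.55  1.44] tq [0.64 0.15 0.3 ] op 0.0098
```

View pics/w9z.png

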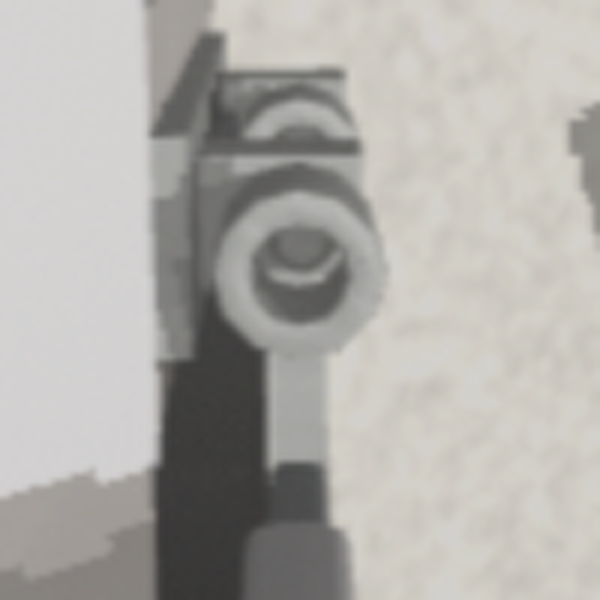

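Run:
```python
from station import r
from h import *
lower(r,.0008,-.0003,.010,.002)
s=.002
for i in range(6):
    s-=.001
    r.servo_line(list(tcp_for(s,.0008,-.0003)),speed=.02)
    q=st(r)
    if q["contact_force"]@UP>4: break
snap(r,"w10");snap(r,"s10","side")
t=cv2.imread("pics/w10.png")[165:265,270:370]
cv2.imwrite("pics/w10z.png",cv2.resize(cv2.convertScaleAbs(t,alpha=1.2,beta=10),None,fx=6,fy=6,interpolation=cv2.INTER_CUBIC))
```

```text
18.23 ds,dn,dy mm [ 1.93  0.91 -0.11] F up,n,y [-4.24  0.6   4.2 ] tq [ 1.13 -0.26  0.51] op 0.0093
18.48 ds,dn,dy mm [ 1.08  0.97 -0.14] F up,n,y [-1.76 -0.52  3.28] tq [ 1.1 -0.2  0.5] op 0.0099
18.73 ds,dn,dy mm [ 0.09  0.96 -0.15] F up,n,y [-0.8   1.09  4.71] tq [ 1.1  -0.15  0.55] op 0.0098
18.98 ds,dn,dy mm [-0.2   1.18 -0.18] F up,n,y [ 6.03 -0.95  2.34] tq [0.9  0.34 0.46] op 0.0096
```

View pics/w10z.png

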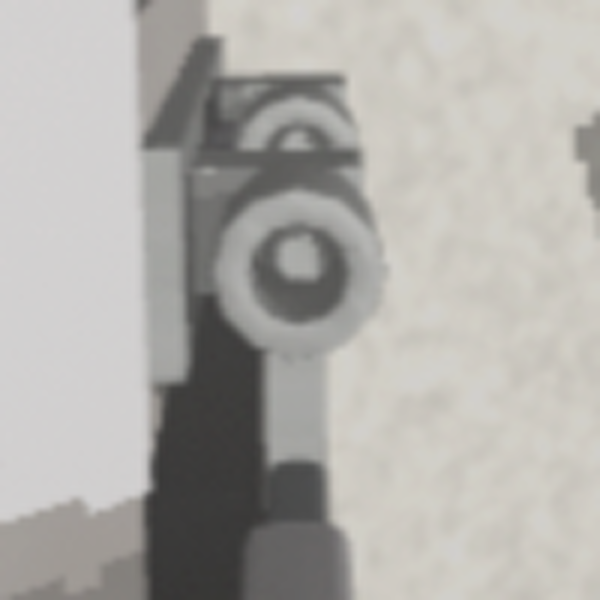

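Run:
```python
from station import r
from h import *
r.servo_line(list(tcp_for(-.0005,.0008,.0007)),speed=.02);st(r)
r.servo_line(list(tcp_for(-.0005,.0003,.0009)),speed=.02);s=st(r)
r.let_go();st(r)
snap(r,"w11");snap(r,"s11","side")
```

```text
19.32 ds,dn,dy mm [-0.17  1.15  0.05] F up,n,y [ 7.42 -0.99 -0.01] tq [0.38 0.38 0.14] op 0.0098
19.57 ds,dn,dy mm [-0.14  1.12  0.1 ] F up,n,y [ 6.05 -0.61 -0.54] tq [0.25 0.26 0.01] op 0.0099
20.83 ds,dn,dy mm [-0.5   0.29  0.91] F up,n,y [0.26 0.64 0.53] tq [-0.02  0.15 -0.03] op 0.0878
```

View pics/w11.png

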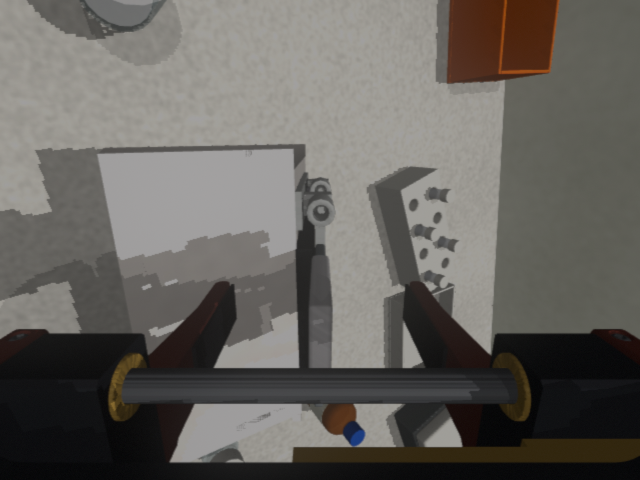

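View pics/s11.png

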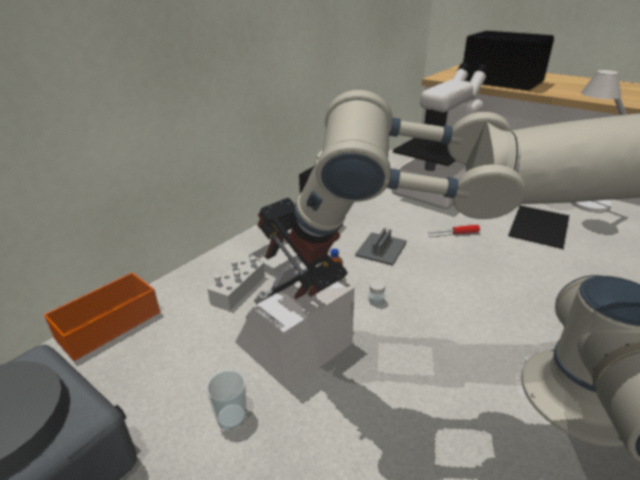

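Run:
```python
from station import r
from h import *
s=r.sense();p=s["tcp_pos"]
r.servo_line(list(p+UP*.10),speed=.12)
s=st(r);snap(r,"w12")
def view(tilt,yw,T,D,name,roll=0):
    Rh=RPY([0,0,yw])@RPY([roll,0,0])@RPY([0,tilt,0])@RPY([180,0,0])
    cz=Rh@np.array([-.2911,0,.9567]);cam=np.array(T)-D*cz;tc=cam-Rh@np.array([.0796,0,.0201])
    r.reach(list(tc),list(rpy(Rh)));snap(r,name)
view(12,-9,[.563,.225,.12],.36,"w13");st(r)
snap(r,"t13","top");snap(r,"s13","side")
t=cv2.imread("pics/t13.png");cv2.imwrite("pics/t13z.png",cv2.resize(t[160:340,160:460],None,fx=2.6,fy=2.6,interpolation=cv2.INTER_CUBIC))
```

```text
21.92 ds,dn,dy mm [98.54 -0.42  0.61] F up,n,y [-0.3   0.04 -0.6 ] tq [-0.01  0.14  0.04] op 0.0879
23.15 ds,dn,dy mm [ 48.78  82.67 -48.2 ] F up,n,y [ 0.29 -0.12  0.78] tq [ 0.05 -0.06  0.02] op 0.0879
```

View pics/w12.png

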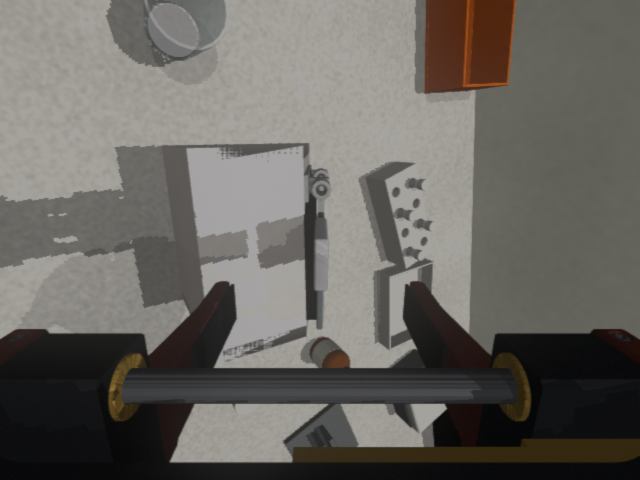

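View pics/w13.png

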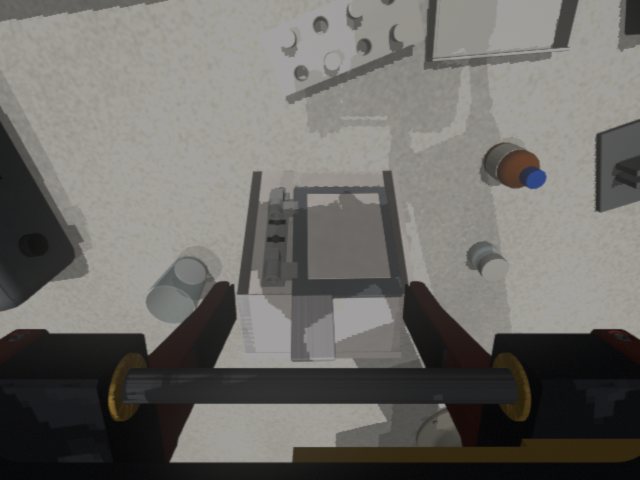

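View pics/t13z.png

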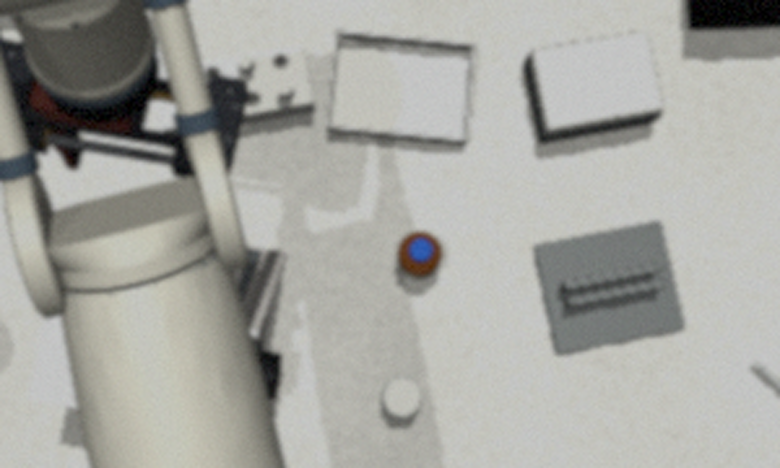

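Run:
```python
import cv2
t=cv2.imread("pics/w13.png")[165:365,230:425]
cv2.imwrite("pics/w13z.png",cv2.resize(cv2.convertScaleAbs(t,alpha=1.4,beta=10),None,fx=3,fy=3,interpolation=cv2.INTER_CUBIC))
cv2.imwrite("pics/w13y.png",cv2.resize(cv2.convertScaleAbs(t[10:120,25:95],alpha=1.4,beta=10),None,fx=5,fy=5,interpolation=cv2.INTER_CUBIC))
```

```text
(no output)
```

View pics/w13z.png

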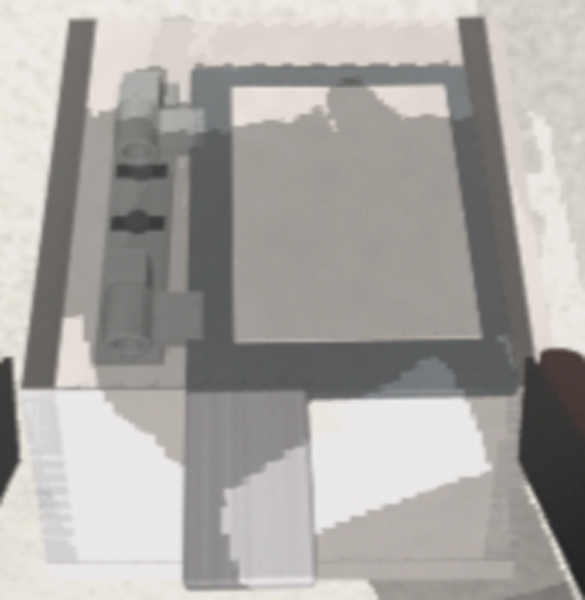

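View pics/w13y.png

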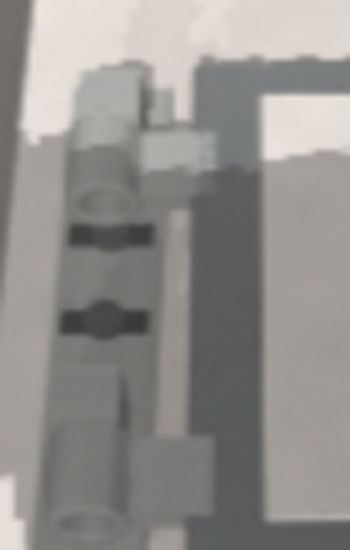

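Run:
```python
from station import r
from h import *
p=r.sense()["tcp_pos"];r.servo_line(list(p+np.array([0,0,.05])),speed=.12);r.wait(.3);s=st(r)
a=cv2.imread("pics/w13.png");snap(r,"w14")
r.hand_in();print(r.sense()["clock"])
```

```text
24.13 ds,dn,dy mm [ 92.7  106.51 -48.4 ] F up,n,y [ 0.25 -0.62 -0.02] tq [ 0.04 -0.07  0.01] op 0.0878
the job is handed in; nothing more can be done
the job is handed in; nothing more can be done
```

View pics/w14.png

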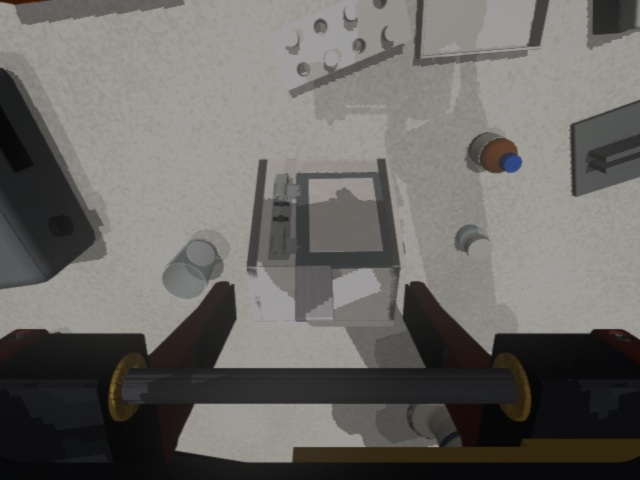

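The door is hung on both hinge pins, shut and released. I handed the job in at about 24 s.

- **Grasp and approach:** I pinched the tab near its top, lifted the door out of the cradle and brought it in from the front with the knuckles about 30 mm above their seats.
- **Lowering:** Both knuckles went onto the pins at the first try. My reading of the pins from the pictures was about 1 mm off, and no sideways search was needed. The knuckles stopped at my estimated seat height to within 0.2 mm, with about 9 N of downward push. A side load of up to about 5 N had built up, so I eased it off before letting go.
- **Last checks:** After release the force reading was within noise. The final pictures show both knuckles sitting on their lugs and the door lying shut on the frame. The gripper is well clear.
- **Other objects:** The bottle, jar, tip box, tray and cradle look to be in their original places in the last pictures. I judged this by eye rather than measuring it. The arm hid part of the last top view, so the beaker and rack were only checked in the wrist pictures and the screwdriver was barely seen after the hang.
- **Disagreement:** Two pictures differed by about 1 mm on how far the pins stand out from the face. I used a value between them, and the pins went in.

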